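Divert the grinding balls to the round dish

ROBOT

A 6-joint arm with a two-finger parallel gripper is mounted at the origin on the work surface. World frame = base frame: x ahead of the robot, y to its left, z up, the work surface at z = 0. Lengths are in m, angles in rad, forces in N, time in s.
With the tool pointing down it reaches from about 0.225 to 0.875 m from the base axis. Payload 3.4 kg.
Tool frame: the origin (TCP) lies midway between the tips of the shut fingers; the grasp point (between the pads) lies 19 mm behind it; z points along the fingers, y is the direction in which the jaws open and shut (so a half turn about z gives the same grasp; the last joint's range is limited). The gripper opens to 85 mm and grips with 20 to 120 N. Pads are 22 mm wide; open, the fingers measure 114 mm over their backs; the gripper's body (76 mm by 85 mm) begins 54 mm behind the grasp point. The pads swing forward as they close: fully open they stand 13 mm farther back than shut.
Start: joints at [1.047, 0.276, 1.505, -0, 1.361, -0.121], TCP at [0.225, 0.529, 0.231] pointing down, gripper open.
Joint ranges: [-2.89, 2.89], [-0.75, 2.08], [0.22, 2.7], [-1.18, 4.32], [0.11, 2.71], [-2.7, 2.7]. Speed limits (rad/s): [2.57, 2.57, 3.14, 3.14, 3.14, 3.14].

INTERFACE

Orientations are given as a unit quaternion [w, x, y, z].
In Python, from station import bot gives the robot as it stands. The module is installed in compiled form; this text tells all that it offers.
- The arm moves only by the tool arm_command, never from a script. Its arguments are lists of equal length, an entry for each row: "slide": the shift along the tool's x, y, z in m, a list of three; "turn": the turn about the tool's z in rad. In form: {"slide": [[dx, dy, dz], ...], "turn": [turn, ...]}. A call has 1 to 5 rows; each row is the pose to reach, as a shift and turn from the pose commanded when the call began, along the tool's axes at that moment; what a row does not reach only later rows make up. A row lasts 1/8 s, in which the tool goes at most 62.5 mm and 10.7 degrees, less where a joint would pass 70% of its speed; a pose out of reach is approached as far as the arm can. A call with a gripper value outside its range is refused whole. "grip" is the opening, from -1 (shut) to 1 (fully open), set as the call begins (left out, the last holds). The fingers move at their own pace and stop on an object; the grip force is fixed at half the most. Time passes only in rows, so rows that repeat a pose let the fingers close. It gives the time, the measured TCP pose, the force and the opening at its end, in the units of the state.
- bot.observe(): the state, without advancing time (a new reading comes with each control period).
- bot.read_camera(name): name is "scene" or "top" or "wrist"; returns (picture, depth): 420x560x3 uint8, red, green, blue; 420x560 float32, m along the optical axis (not along the pixel's ray), 0 where there is no reading.
- bot.camera_params(name): a dict with "fx", "fy", "cx", "cy" (pixels), "D" ([k1, k2, p1, p2, k3] as OpenCV has them; the pictures are not rectified), "origin" and "attitude" of the camera in the world. Camera axes: x right, y up, looking along -z (the intrinsics and any distortion apply to the point x, -y, -z); pixel columns grow to the right and rows downward; lengths in m; the calibration is good to about 2 mm. A picture is of the moment at which its call begins: read the wrist's pose just before it. camera_params takes no time and is no camera call; for the wrist camera it gives the pose at the moment of the call.
- bot.finish_job(): hands the job in, once; it reports no verdict.
The state is a dict: "time_s": time; "joint_pos": joint angles; "qvel": joint speeds; "joint_efforts": joint torques, N m; "tcp_pos": TCP position; "orientation": TCP orientation; "force": force on the tool from outside, world axes, zero at the start; "ft_torque": the same for the moment, N m; "opening": finger opening in m.
Only numpy, scipy, OpenCV 4.12 (cv2) and the standard library are available. Lean on these libraries where they do the work, as an engineer would, in place of code of your own. Each camera call takes 0.05 s, during which the arm holds its last target. There are 200 camera calls.

TASK

The grinding balls in the scoop belong in the round dish. Lift the locking collar on the chute's gate lever, swing the lever fully over to the side of the round dish and let the collar drop home so the gate is locked; then pour all the balls into the feed box at the top of the chute so that they run down into the round dish. Set the scoop back on the bench, level, and leave dish, tray and everything else where they stand.

Things in the scene. Friction and masses are not known exactly. Their poses are not given: they have to be found in the camera images.
- chute: Aluminium diverter chute, fixed. Origin on the bench below the gate's hinge; x level, towards its high end (away from the robot at yaw 0), y left, z up. Its floor slopes 30 degrees, falling to -x. Slope axes used below: u uphill = (cos30,0,sin30), v = y, n square to the floor = (-sin30,0,cos30), counted from the floor at the hinge, which is 110 mm above the bench.
- feed (a point): Floor centre of the feed box at the chute's high end (u = 132 mm); axes u, v, n. Box open above, 84 mm wide inside along v, 70 mm along u, walls 45 mm high along n. From it an 84 mm wide channel with 31 mm walls runs down to the hinge, where the floor forks into a left and a right branch, each ending above a container (u = -97, v = +-67 mm, 62 mm above the bench).
- bar_mid (a point): Middle of a white fixed bar, 24 mm diameter, 130 mm long, crossing above the chute along v at u = 8, n = 106 mm, on posts at v = +-51 mm. It is in the way of a gripper that comes to the collar straight down; coming along n there is room. Axes u, v, n.
- gate_hinge (a point): Point on the gate's hinge axis, 63 mm above the floor along n, level (along the slope) with collar_grip when the collar is down; axes u, v, n. The gate is a steel flap 93 mm long, 26 mm high, running uphill from the hinge; its lever runs downhill over the fork and carries the collar 65 mm from the hinge.
- gate (a joint): Gate swing, rad: 0 lever straight downhill, positive lever towards +v (left), stops at +-0.42. Balls run out on the side to which the lever points (the flap closes the other side). Starts near 0, where the latch leaves only about +-0.07 of play; the latch can drop in again beyond about +-0.39. Stiff hinge (0.03 Nm): it stays where it is left.
- collar (a joint): Lift of the locking collar along n, m: 0 down, 0.014 top stop. A spring presses it down, 3 N at 0, 6 N at the top. Its latch tab, on the downhill side, stands in gaps beside two steel teeth and clears them when lifted at least 9 mm. Resting on a tooth the collar reads about 0.008.
- collar_grip (a point): Grip point on the collar: a black ribbed sleeve, 24 mm diameter, from 23 mm below to 11 mm above this point, sliding on the lever's 10 mm post, which ends 29 mm above this point (collar down). z = n, 30 degrees from vertical, top leaning to the robot; x points to the hinge. Tooth tops lie 22 mm, a deck 32 mm below this point (collar down); both sides are clear for 60 mm.
- scoop: Steel scoop holding the balls. Origin under the middle of its pan, x towards the nose, z up. Pan 62 mm wide, 26 mm deep; its floor, 3 mm thick, is flat from x = -42 to 26 mm, then rises at 22 degrees to the open nose at x = 57 mm: balls stay in when level and roll out when it is tipped nose-down well beyond 22 degrees (45 empties it). About 150 g plus balls.
- scoop_grip (a point): Grip point on the scoop's black upright handle fin behind the pan, at (-56, 0, 48) mm in the scoop's frame: fin 12 mm thick along the scoop's y, 30 mm long along x, top 64 mm above the scoop's underside. Axes as the scoop.
- scoop_nose (a point): Middle of the scoop's pouring edge, at (57, 0, 14) mm in the scoop's frame. Axes as the scoop.
- round_dish: Round steel dish, 120 mm diameter, 50 mm high, wall 3 mm, open above, origin under its centre. Stands loose under one of the two branch ends, left or right.
- square_tray: Square steel tray, 120 x 120 x 50 mm, wall 3 mm, open above, origin under its centre; stands loose under the other branch end.
- ball1_center (a point): Centre of a steel grinding ball, 16 mm diameter, 17 g, starts in the scoop.
- ball2_center (a point): Centre of a steel grinding ball, 16 mm diameter, 17 g, starts in the scoop.
- ball3_center (a point): Centre of a steel grinding ball, 16 mm diameter, 17 g, starts in the scoop.
- ball4_center (a point): Centre of a steel grinding ball, 16 mm diameter, 17 g, starts in the scoop.
- ball5_center (a point): Centre of a steel grinding ball, 16 mm diameter, 17 g, starts in the scoop.
- reagent_bottle: Bystander: brown glass bottle, 64 mm diameter, 150 mm high, origin under its centre; leave it alone.
- jar: Bystander: white jar, 60 mm diameter, 70 mm high, origin under its centre; leave it alone.
- beaker: Bystander: glass beaker, 68 mm diameter, 85 mm high, origin under its centre; leave it alone.
- weight: Bystander: brass knob weight, 40 mm diameter, 54 mm high, origin under its centre; leave it alone.
- slide_box: Bystander: grey closed box 100 x 85 x 35 mm, origin under its centre; leave it alone.
- ice_tin: Bystander: flat aluminium tin, 90 mm diameter, 30 mm high, origin under its centre; leave it alone.

How it is judged:
By the outcome, as a careful person would: the job done as asked, in the order asked, and still so for the second after the job is handed in, with the robot touching nothing.
It also fails if it takes over 72 s, if anything falls off the work surface, if the arm or the gripper's body presses on something with over 40 N, if the wrist force passes 120 N, or if a joint passes its speed limit or range.

## Working session

There is one attempt and no reset: what is moved stays moved. The work goes in short steps, Python scripts to look and compute and a tool call to move; the robot and the scene stay as the last step left them, time stands still between calls to the robot, and variables do not carry over. Pictures are saved under pics/ and viewed, about 8 in all and at most 12, crops included, and the job is handed in when it is done.

Besides the shell and the picture viewer there is one more tool, called after "Request:" by a JSON object that holds its "name" and its "arguments". arm_command: Moves the arm, as the interface text tells. Its arguments: {"type":"object","properties":{"slide":{"type":"array"},"turn":{"type":"array"},"grip":{"type":"number"}},"required":["slide","turn"]}

```bash
ls; mkdir -p pics; cat > h.py <<'E'
import numpy as np, cv2
from scipy.spatial.transform import Rotation as R
from station import bot
def att(a):
    a=np.array(a,float)
    return a if a.shape==(3,3) else R.from_quat(a[[1,2,3,0]]).as_matrix()
def shot(name,fn,scale=1):
    p=bot.camera_params(name); im,d=bot.read_camera(name)
    cv2.imwrite(f'pics/{fn}.png',im[:,:,::-1]); np.savez(f'pics/{fn}.npz',im=im,d=d,K=[p['fx'],p['fy'],p['cx'],p['cy']],D=p['D'],o=p['origin'],A=att(p['attitude']))
    return load(fn)
def load(fn): return dict(np.load(f'pics/{fn}.npz'))
def ray(s,u,v):
    fx,fy,cx,cy=s['K']; q=cv2.undistortPoints(np.array([[[u,v]]],float),np.array([[fx,0,cx],[0,fy,cy],[0,0,1]]),s['D'])[0,0]
    return s['A']@np.array([q[0],-q[1],-1.])
def pt(s,u,v):   # from depth
    return s['o']+ray(s,u,v)*s['d'][int(round(v)),int(round(u))]
def onz(s,u,v,z):
    r=ray(s,u,v); return s['o']+r*(z-s['o'][2])/r[2]
def proj(s,P):
    fx,fy,cx,cy=s['K']; c=(np.atleast_2d(P)-s['o'])@s['A']; c=c*[1,-1,-1]
    return cv2.projectPoints(c,np.zeros(3),np.zeros(3),np.array([[fx,0,cx],[0,fy,cy],[0,0,1]]),s['D'])[0][:,0]
E
python3 - <<'E'
from h import *
s=bot.observe(); print({k:np.round(v,4) for k,v in s.items()})
for c in ('scene','top'):
    q=shot(c,c+'0'); print(c,q['K'],q['D'],q['o'],q['A'].round(3).tolist())
E
```

```text
pics
{'time_s': np.float64(0.0), 'joint_pos': array([ 1.047 ,  0.2766,  1.5061,  0.    ,  1.3607, -0.121 ]), 'qvel': array([0.0009, 0.0004, 0.0005, 0.0008, 0.001 , 0.0022]), 'joint_efforts': array([ 1.80000e-03, -4.16776e+01, -2.45806e+01, -0.00000e+00,
        1.10000e-02, -0.00000e+00]), 'tcp_pos': array([0.2251, 0.5285, 0.2305]), 'orientation': array([-3.000e-04,  2.000e-01,  9.798e-01, -8.000e-04]), 'force': array([ 0.7283, -0.2723, -0.5833]), 'ft_torque': array([ 0.0233, -0.0228,  0.0052]), 'opening': np.float64(0.0856)}
scene [435.08135048 435.08135048 273.31235312 206.14888751] [-0.01253671  0.          0.          0.          0.        ] [0.88316577 0.56871006 0.93057072] [[-0.856, -0.401, 0.326], [0.516, -0.675, 0.528], [0.009, 0.62, 0.785]]
top [464.50063795 464.50063795 278.49592299 210.46179595] [-0.10316012  0.          0.          0.          0.        ] [0.42527478 0.01883628 1.31226318] [[-0.016, 0.992, -0.123], [-1.0, -0.016, 0.001], [-0.001, 0.123, 0.992]]
```

View pics/scene0.png

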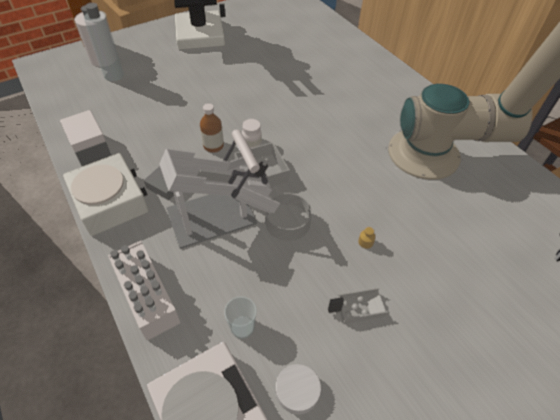

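View pics/top0.png

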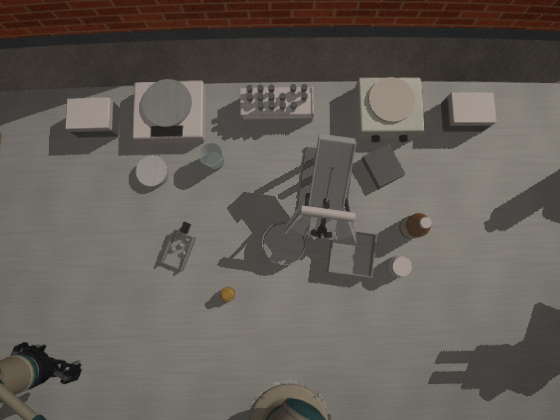

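Request:
{"name": "arm_command", "arguments": {"slide": [[0,0.06,0],[0,0.12,0],[0,0.18,0],[0,0.24,0],[0,0.3,0]], "turn": [0,0,0,0,0]}}

```text
time_s: 0.72
tcp_pos: [0.3437, 0.8065, 0.2308]
orientation: [0.0, 0.2, 0.98, -0.0]
force: [0.8, 1.5, 0.4]
opening: 0.0855
```

Request:
{"name": "arm_command", "arguments": {"slide": [[0,0.03,0],[0,0.06,0]], "turn": [0,0]}}

```text
time_s: 0.98
tcp_pos: [0.3666, 0.8604, 0.229]
orientation: [-0.0, 0.2, 0.98, 0.0]
force: [11.8, 25.3, 66.4]
opening: 0.0854
```

```bash
python3 - <<'E'
from h import *
s=load('top0'); im=s['im'][:,:,::-1]
c=cv2.resize(im[125:285,225:425],None,fx=4,fy=3.75*1,interpolation=cv2.INTER_CUBIC)
cv2.imwrite('pics/ctop.png',cv2.convertScaleAbs(c,alpha=1.6,beta=10))
p=bot.camera_params('wrist');o=bot.observe()
T=R.from_quat(np.array(o['orientation'])[[1,2,3,0]]).as_matrix()
print('wrist cam in tool',T.T@(np.array(p['origin'])-o['tcp_pos']), (T.T@att(p['attitude'])).round(2).tolist(),p['fx'])
print(o['tcp_pos'],o['joint_pos'],o['force'])
E
```

```text
wrist cam in tool [ 7.60954122e-02 -5.01594633e-06 -1.42874834e-01] [[0.0, 0.95, 0.3], [1.0, 0.0, -0.0], [-0.0, 0.3, -0.95]] 308.952549072578
[0.36661222 0.86040626 0.22898799] [ 1.09364694e+00  9.69683105e-01  2.20022270e-01  2.24946291e-04
  1.95188950e+00 -7.42770453e-02] [11.807536   25.30939678 66.37380149]
```

View pics/ctop.png

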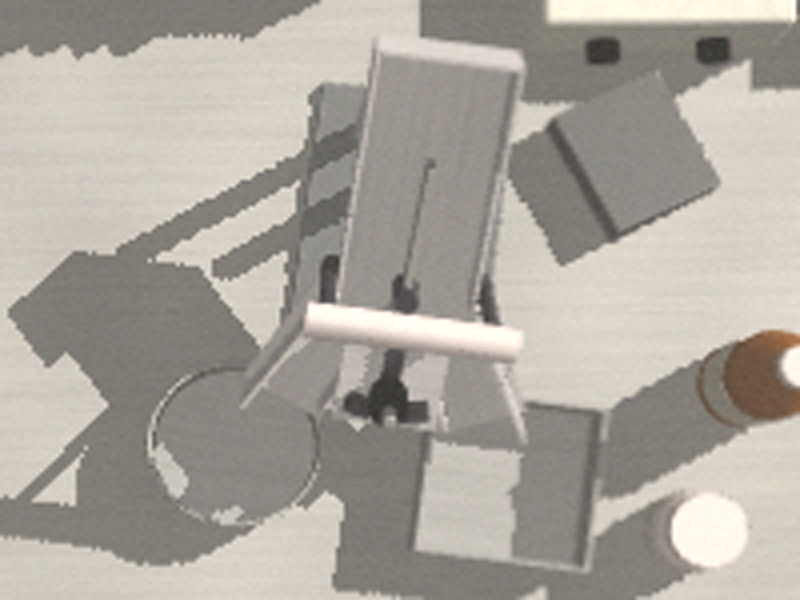

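Request:
{"name": "arm_command", "arguments": {"slide": [[0,-0.04,0],[0,-0.1,0],[0,-0.16,0],[0,-0.22,0],[0,-0.28,0]], "turn": [0,0,0,0,0]}}

```text
time_s: 1.6
tcp_pos: [0.2555, 0.5998, 0.2303]
orientation: [0.0, 0.2, 0.98, -0.0]
force: [0.9, 0.2, 1.5]
opening: 0.0854
```

```bash
python3 - <<'E'
from h import *
s=load('top0')
f=lambda cx,cy:(225+cx/4,125+cy/3.75)
L=onz(s,*f(306,319),.208);Rr=onz(s,*f(523,345),.208)
d=L-Rr; m=(L+Rr)/2; yaw=np.arctan2(-d[0],d[1]); print('bar',L,Rr,np.linalg.norm(d),'yaw',yaw)
X=np.array([np.cos(yaw),np.sin(yaw),0]);Y=np.array([-np.sin(yaw),np.cos(yaw),0])
print('origin from bar',m-X*(8*.866-106*.5)/1000)
# far wall top corners: u=167..,n=45
uz=lambda u,n:np.array([u*.866-n*.5,110+u*.5+n*.866])/1000
x,z=uz(169,45); a=onz(s,*f(376,42),z);b=onz(s,*f(522,54),z); print('far wall',a,b,(a+b)/2-X*x, np.arctan2(-(a-b)[0],(a-b)[1]))
x,z=uz(-65,63+29); print('post',onz(s,*f(389,414),z)-X*x)
# depth of bar strip
for c in (200,212,216): print(pt(s,328,c))
# edges fit: dish
print('dish', onz(s,*f(234,446),.05))
im=s['im'][:,:,::-1]
c=cv2.resize(im[210:285,145:225],None,fx=8,fy=8,interpolation=cv2.INTER_CUBIC)
cv2.imwrite('pics/cscoop.png',c)
E
```

```text
bar [ 0.56211465 -0.037577    0.208     ] [ 0.5433007  -0.16742157  0.208     ] 0.13120051399721086 yaw -0.1438944877434155
origin from bar [ 0.59830352 -0.10910594  0.208     ]
far wall [ 0.736591   -0.08226758  0.23347   ] [ 0.72764311 -0.16976084  0.23347   ] [ 0.60954308 -0.10825374  0.23347   ] -0.10191516940619984
post [ 0.60521999 -0.10520748  0.157172  ]
[ 0.59771889 -0.11109404  0.12375518]
[ 0.55509041 -0.09980729  0.21934348]
[ 0.5457887  -0.09977295  0.21712947]
dish [0.48981393 0.0052282  0.05      ]
```

View pics/cscoop.png

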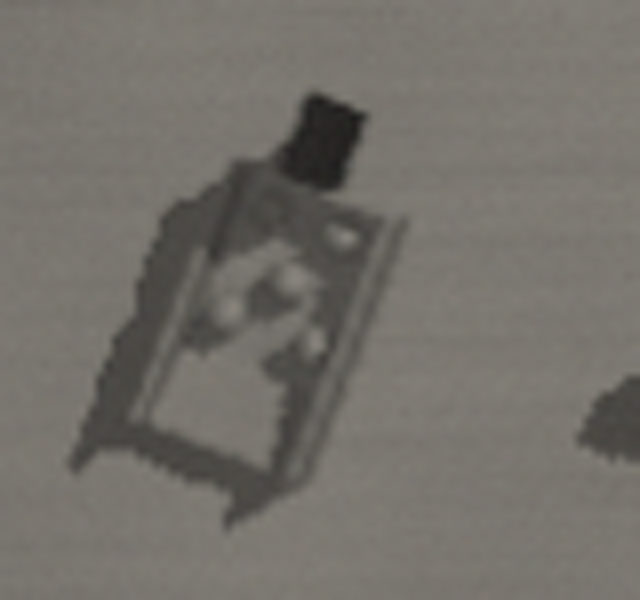

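```bash
cat >> h.py <<'E'
def tool():
    o=bot.observe(); return np.array(o['tcp_pos']),R.from_quat(np.array(o['orientation'])[[1,2,3,0]]).as_matrix(),o
def go(P,yawx):  # slide/turn to bring TCP to P with tool x heading yawx (tool down)
    p,T,o=tool(); cur=np.arctan2(T[1,0],T[0,0]); t=-(yawx-cur); t=(t+np.pi)%(2*np.pi)-np.pi
    print('slide',(T.T@(np.array(P)-p)).round(4),'turn',round(t,3),'j6',round(o['joint_pos'][5],3),'j1',round(o['joint_pos'][0],3))
E
python3 - <<'E'
from h import *
s=load('top0')
f=lambda cx,cy:(145+cx/8,210+cy/8)
n=onz(s,*f(217,453),.029);r=onz(s,*f(320,192),.029); d=n-r; print(n,r,np.linalg.norm(d),'yaw',np.arctan2(d[1],d[0]))
y=np.arctan2(d[1],d[0]);print('fin top',onz(s,*f(335,120),.064),'pred grip',r-d/np.linalg.norm(d)*.014)
print('depth fin',pt(s,145+41,210+15))
g=r-d/np.linalg.norm(d)*.014
go([g[0],g[1],.2],y);go([g[0],g[1],.2],y+np.pi)
E
```

```text
[0.43255926 0.31360274 0.029     ] [0.52241566 0.27820162 0.029     ] 0.09657853258540047 yaw 2.7662915593832174
fin top [0.54412614 0.26618471 0.064     ] pred grip [0.53544123 0.27306989 0.029     ]
depth fin [0.54431881 0.2689066  0.06234192]
slide [-0.3856 -0.1908  0.0303] turn -0.027 j6 -0.107 j1 1.061
slide [-0.3856 -0.1908  0.0303] turn 3.114 j6 -0.107 j1 1.061
```

```bash
python3 - <<'E'
from h import *
go([.455,-.09,.30],3.02)
E
```

```text
slide [-0.4539 -0.5564 -0.0697] turn -0.281 j6 -0.107 j1 1.061
```

Request:
{"name": "arm_command", "arguments": {"slide": [[-0.03,-0.035,-0.02],[-0.065,-0.08,-0.04],[-0.1,-0.125,-0.06],[-0.135,-0.17,-0.07],[-0.17,-0.215,-0.07]], "turn": [0,0,0,0,0]}}

```text
time_s: 2.22
tcp_pos: [0.3291, 0.336, 0.3014]
orientation: [0.001, 0.2, 0.98, 0.001]
force: [1.3, 0.3, -0.3]
opening: 0.0854
```

Request:
{"name": "arm_command", "arguments": {"slide": [[-0.035,-0.045,0],[-0.07,-0.09,0],[-0.105,-0.135,0],[-0.14,-0.18,0],[-0.175,-0.22,0]], "turn": [0,0,0,0,0]}}

```text
time_s: 2.85
tcp_pos: [0.4032, 0.0647, 0.3004]
orientation: [0.0, 0.2, 0.98, 0.0]
force: [1.1, 0.1, -0.5]
opening: 0.0855
```

Request:
{"name": "arm_command", "arguments": {"slide": [[-0.035,-0.045,0],[-0.07,-0.08,0],[-0.1,-0.11,0],[-0.109,-0.121,0],[-0.109,-0.121,0]], "turn": [-0.1,-0.2,-0.28,-0.28,-0.28]}}

```text
time_s: 3.48
tcp_pos: [0.4559, -0.0876, 0.2999]
orientation: [-0.001, 0.062, 0.998, 0.001]
force: [-0.2, -0.4, -0.8]
opening: 0.085
```

```bash
python3 - <<'E'
from h import *
q=shot('wrist','w1'); print(tool()[0])
im=q['im'][:,:,::-1]
cv2.imwrite('pics/w1b.png',cv2.resize(cv2.convertScaleAbs(im,alpha=1.4,beta=10),None,fx=1.42,fy=1.42))
E
```

```text
[ 0.45562763 -0.08670038  0.30007664]
```

View pics/w1b.png

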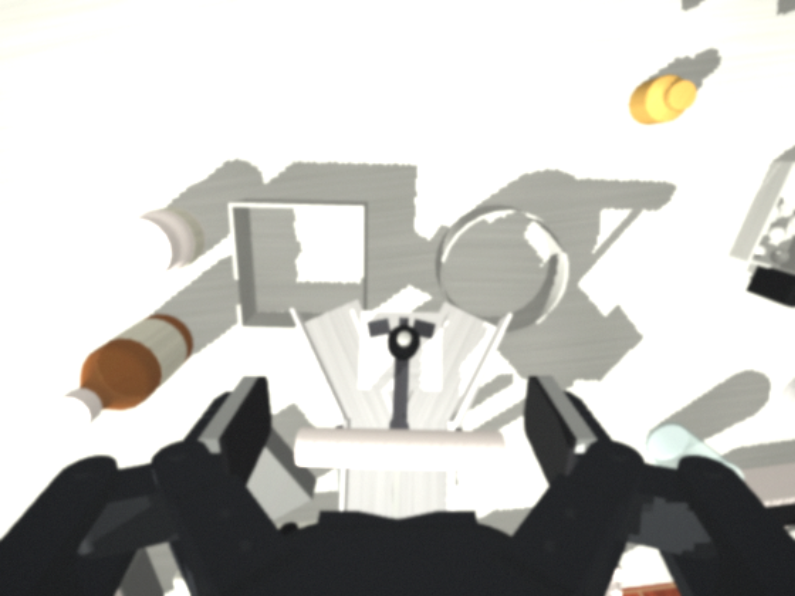

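```bash
python3 - <<'E'
from h import *
s=load('w1'); k=1.42
# refine bar by silhouettes from depth: points with z in .195-.225
H,W=s['d'].shape; vv,uu=np.mgrid[250:340,190:375]
P=np.array([pt(s,u,v) if s['d'][v,u]>0 else [9,9,9] for u,v in zip(uu.ravel(),vv.ravel())])
B=P[(P[:,2]>.208)&(P[:,2]<.225)&(P[:,0]<.62)&(abs(P[:,1]+.1)<.1)]
c=B.mean(0); U,S,V=np.linalg.svd(B-c); d=V[0]*np.sign(V[0][1]); t=(B-c)@d
print('bar depth',c,len(B),'zmax',np.percentile(B[:,2],98),'yaw',np.arctan2(-d[0],d[1]),'mid',c+d*(t.min()+t.max())/2,t.max()-t.min())
L=onz(s,296/k,447/k,.206);Rr=onz(s,502/k,451/k,.206)
if L[1]<Rr[1]: L,Rr=Rr,L
dd=L-Rr;print('bar px',(L+Rr)/2,np.linalg.norm(dd),np.arctan2(-dd[0],dd[1]))
print('post',onz(s,404/k,339/k,.157), pt(s,404/k,339/k), pt(s,404/k,349/k))
go([.515,-.0965,.2],3.02)
E
```

```text
bar depth [ 0.54920928 -0.09675542  0.21503247] 3508 zmax 0.21850869947869292 yaw -0.15126767602222818 mid [ 0.54922737 -0.09663675  0.2150327 ] 0.13007708781121646
bar px [ 0.55475365 -0.09792135  0.206     ] 0.1315958202612718 -0.150665758983701
post [ 0.50017907 -0.08740043  0.157     ] [ 0.49948075 -0.08734791  0.15866896] [ 0.51334669 -0.08875072  0.14449773]
slide [-0.0603 -0.0026  0.1   ] turn -0.002 j6 -1.787 j1 -0.34
```

```bash
python3 - <<'E'
from h import *
s=load('w1'); p,T,o=tool()
for x,y,z in [(38,42.5,-73),(38,-42.5,-73),(42.5,38,-73),(42.5,-38,-73),(30,30,-73),(38,38,-100),(42.5,38,-100),(38,42.5,-100)]:
    print(x,y,z,proj(s,p+T@(np.array([x,y,z])/1e3)).round(0)*1.42)
d=s['d']
for u,v in [(280,370),(280,390),(280,410),(230,370),(330,370),(210,400),(350,400),(190,410),(200,400)]:
    print(u,v,(T.T@(pt(s,u,v)-p)*1e3).round(0))
E
```

```text
38 42.5 -73 [[637.58 380.56]]
38 -42.5 -73 [[163.3  381.98]]
42.5 38 -73 [[616.28 359.26]]
42.5 -38 -73 [[184.6  359.26]]
30 30 -73 [[563.74 420.32]]
38 38 -100 [[714.26 487.06]]
42.5 38 -100 [[722.78 455.82]]
38 42.5 -100 [[749.76 485.64]]
280 370 [ 10.  -1. -77.]
280 390 [ 11.  -1. -84.]
280 410 [ 10.  -1. -90.]
230 370 [  9. -14. -77.]
330 370 [ 10.  13. -77.]
210 400 [ 18. -15. -93.]
350 400 [ 19.  14. -94.]
190 410 [ 18. -19. -96.]
200 400 [ 19. -17. -94.]
```

```bash
python3 - <<'E'
from h import *
go([.5024,-.0878,.117],2.991)
E
```

```text
slide [-0.0468  0.0043  0.183 ] turn 0.027 j6 -1.787 j1 -0.34
```

Request:
{"name": "arm_command", "arguments": {"slide": [[-0.01,0.004,0.05],[-0.02,0.004,0.1],[-0.025,0.004,0.15],[-0.027,0.004,0.183],[-0.03,0.0043,0.183]], "turn": [0.027,0.027,0.027,0.027,0.027]}}

```text
time_s: 4.15
tcp_pos: [0.4841, -0.0844, 0.1156]
orientation: [-0.003, 0.074, 0.997, 0.001]
force: [-0.3, 0.0, 0.4]
opening: 0.0851
```

Request:
{"name": "arm_command", "arguments": {"slide": [[-0.005,0,0],[-0.01,0,0],[-0.015,0,0],[-0.017,0,0],[-0.017,0,0]], "turn": [0,0,0,0,0]}}

```text
time_s: 4.78
tcp_pos: [0.5035, -0.0895, 0.1176]
orientation: [0.0, 0.075, 0.997, 0.0]
force: [0.8, 0.5, 0.5]
opening: 0.0855
```

Request:
{"name": "arm_command", "arguments": {"slide": [[0,0,0],[0,0,0],[0,0,0],[0,0,0],[0,0,0]], "turn": [0,0,0,0,0], "grip": -0.3}}

```text
time_s: 5.4
tcp_pos: [0.5034, -0.0893, 0.1174]
orientation: [0.0, 0.075, 0.997, 0.0]
force: [1.0, 0.7, 0.4]
opening: 0.0298
```

```bash
python3 - <<'E'
from h import *
q=shot('wrist','w2'); print(tool()[0])
im=q['im'][:,:,::-1]
cv2.imwrite('pics/w2b.png',cv2.resize(cv2.convertScaleAbs(im,alpha=1.2,beta=5)[170:,90:470],None,fx=2,fy=2))
E
```

```text
[ 0.50337341 -0.08932089  0.11744663]
```

View pics/w2b.png

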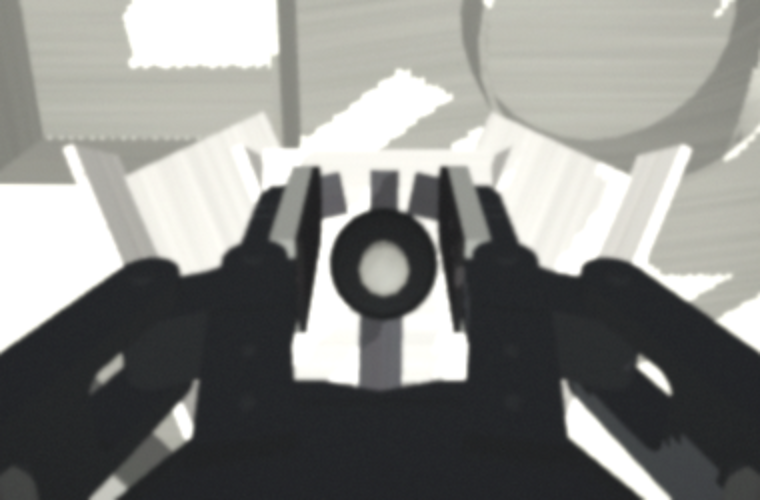

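Request:
{"name": "arm_command", "arguments": {"slide": [[0,0,0],[0,0,0],[0,0,0],[0,0,0]], "turn": [0,0,0,0], "grip": -1}}

```text
time_s: 5.95
tcp_pos: [0.5034, -0.0893, 0.1176]
orientation: [0.0, 0.075, 0.997, 0.0]
force: [-1.2, -0.1, 3.0]
opening: 0.0218
```

Request:
{"name": "arm_command", "arguments": {"slide": [[0.002,0,-0.0035],[0.004,0,-0.007],[0.0065,0,-0.0113],[0.0065,0,-0.0113]], "turn": [0,0,0,0]}}

```text
time_s: 6.45
tcp_pos: [0.497, -0.0883, 0.1289]
orientation: [0.0, 0.075, 0.997, 0.0]
force: [2.8, 0.6, -5.0]
opening: 0.0218
```

```bash
python3 - <<'E'
from h import *
q=shot('wrist','w3'); print(tool()[0],tool()[2]['force'])
im=q['im'][:,:,::-1]
cv2.imwrite('pics/w3b.png',cv2.resize(cv2.convertScaleAbs(im,alpha=1.2,beta=5)[170:,90:470],None,fx=2,fy=2))
E
```

```text
[ 0.49705226 -0.08837951  0.12876843] [ 2.8314044   0.53751675 -4.65817481]
```

View pics/w3b.png

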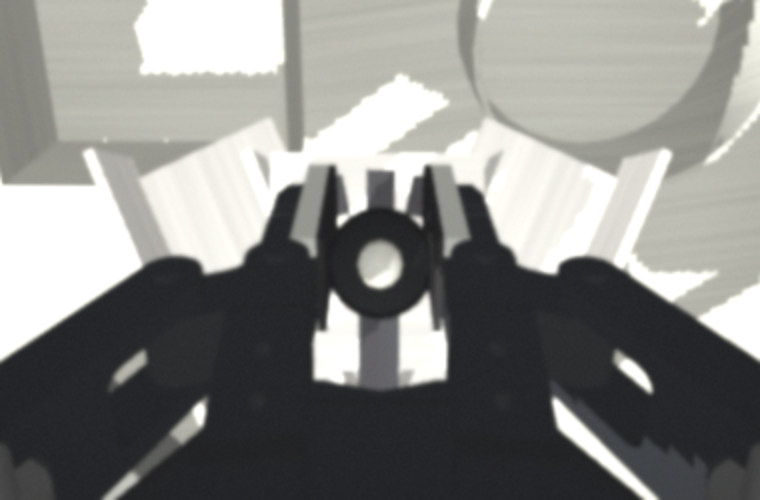

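Request:
{"name": "arm_command", "arguments": {"slide": [[0,0.003,0],[-0.0003,0.006,-0.0002],[-0.0006,0.009,-0.0003],[-0.0006,0.009,-0.0003]], "turn": [0,0,0,0]}}

```text
time_s: 7.0
tcp_pos: [0.4978, -0.08, 0.1285]
orientation: [-0.001, 0.075, 0.997, -0.0]
force: [-0.6, -4.1, -6.3]
opening: 0.0214
```

Low force; continue the swing.

Request:
{"name": "arm_command", "arguments": {"slide": [[-0.0007,0.004,-0.0004],[-0.0016,0.009,-0.001],[-0.0026,0.0125,-0.0016],[-0.0037,0.016,-0.0022],[-0.0037,0.016,-0.0022]], "turn": [0,0,0,0,0]}}

```text
time_s: 7.62
tcp_pos: [0.5018, -0.0633, 0.1298]
orientation: [-0.004, 0.075, 0.997, 0.001]
force: [-4.2, -3.1, -9.7]
opening: 0.0207
```

Request:
{"name": "arm_command", "arguments": {"slide": [[-0.0003,0.001,-0.0002],[-0.0006,0.002,-0.0004],[-0.0006,0.002,-0.0004]], "turn": [0,0,0]}}

```text
time_s: 8.0
tcp_pos: [0.5021, -0.0625, 0.1301]
orientation: [-0.004, 0.075, 0.997, -0.0]
force: [-5.6, -6.1, -10.3]
opening: 0.0211
```

Request:
{"name": "arm_command", "arguments": {"slide": [[-0.0004,0.001,-0.0002],[-0.0008,0.002,-0.0004],[-0.001,0.003,-0.0005],[-0.001,0.003,-0.0005]], "turn": [0,0,0,0]}}

```text
time_s: 8.5
tcp_pos: [0.5022, -0.0622, 0.1302]
orientation: [-0.005, 0.074, 0.997, -0.003]
force: [-9.7, -12.3, -11.5]
opening: 0.021
```

```bash
python3 - <<'E'
from h import *
q=shot('wrist','w4'); print(tool()[0],tool()[2]['force'])
im=q['im'][:,:,::-1]
cv2.imwrite('pics/w4b.png',cv2.resize(cv2.convertScaleAbs(im,alpha=1.2,beta=5)[170:,90:470],None,fx=2,fy=2))
E
```

```text
[ 0.50216198 -0.06222544  0.13022632] [ -8.57025083 -12.23315331 -11.5062468 ]
```

View pics/w4b.png

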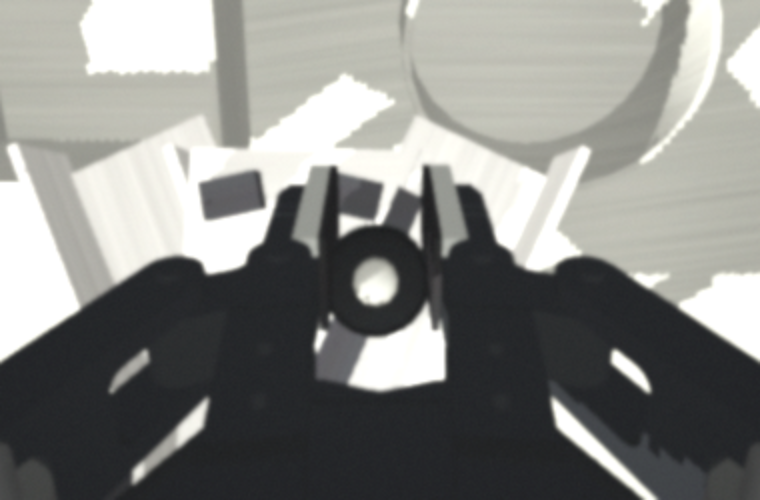

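Request:
{"name": "arm_command", "arguments": {"slide": [[0,0,0],[0,0,0],[0,0,0],[0,0,0],[0,0,0]], "turn": [0,0,0,0,0], "grip": 0.2}}

```text
time_s: 9.18
tcp_pos: [0.5075, -0.0594, 0.1324]
orientation: [0.0, 0.075, 0.997, 0.0]
force: [0.2, 0.6, -0.5]
opening: 0.0513
```

Request:
{"name": "arm_command", "arguments": {"slide": [[0.015,-0.003,-0.03],[0.03,-0.003,-0.08],[0.04,-0.003,-0.13],[0.04,-0.003,-0.15],[0.04,-0.003,-0.15]], "turn": [0,0,0,0,0]}}

```text
time_s: 9.8
tcp_pos: [0.4681, -0.0568, 0.2839]
orientation: [0.002, 0.075, 0.997, -0.0]
force: [0.0, 0.1, -0.4]
opening: 0.0516
```

```bash
python3 - <<'E'
from h import *
q=shot('wrist','w5'); print(tool()[0],tool()[2]['force'])
im=q['im'][:,:,::-1]
cv2.imwrite('pics/w5b.png',cv2.resize(cv2.convertScaleAbs(im,alpha=1.1,beta=0)[190:330,180:380],None,fx=4,fy=4))
from_=load('w5')
p=np.array(pt(q,284,238));
X=np.array([.9887,-.149,0]);Y=np.array([.149,.9887,0]);
o=np.array([.554,-.0975,0])-X*(-.0461)
for th,c in((.42,0),(.42,.008),(.39,0)):
    u=-65*np.cos(th);v=65*np.sin(th);n=92+c*1000
    P=o+X*(u*.866-n*.5)/1e3+Y*v/1e3+[0,0,(110+u*.5+n*.866)/1e3]
    a=proj(q,P)[0]; print(th,c,P.round(4),'px',a.round(1),'crop',((a-[180,190])*4).round(0))
E
```

```text
[ 0.46727763 -0.05662547  0.28224359] [-0.12562172  0.48202604 -1.33649933]
0.42 0 [ 0.5072 -0.0637  0.16  ] px [278.1 241.6] crop [392. 207.]
0.42 0.008 [ 0.5033 -0.0631  0.1669] px [278.1 240.7] crop [392. 203.]
0.39 0 [ 0.5063 -0.0653  0.1596] px [276.2 240.8] crop [385. 203.]
```

View pics/w5b.png

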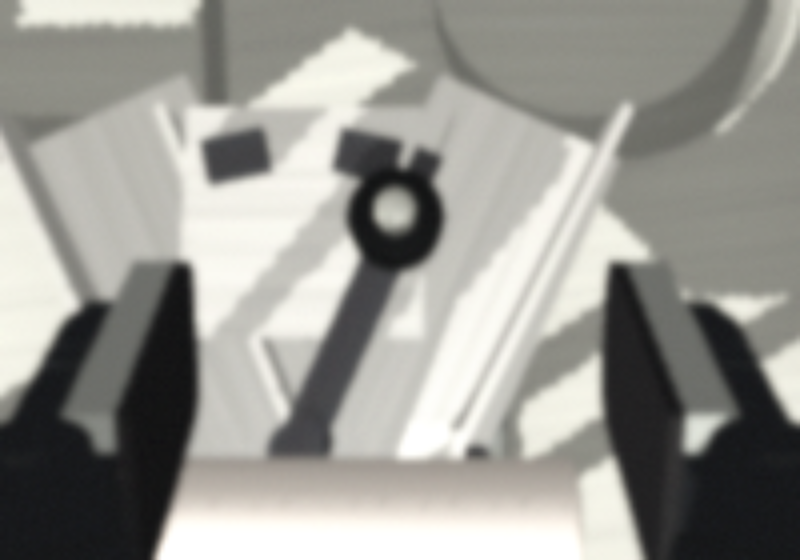

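```bash
cat >> h.py <<'E'
X=np.array([.9887,-.149,0]);Y=np.array([.149,.9887,0]);CO=np.array([.554,-.0975,0])+X*.0461
def uvn(P):
    d=np.array(P)-CO; x=d@X;y=d@Y;z=d[2]-.11
    return np.array([x*.866+z*.5,y,-x*.5+z*.866])*1e3
def world(u,v,n): return CO+X*(u*.866-n*.5)/1e3+Y*v/1e3+np.array([0,0,(110+u*.5+n*.866)/1e3])
E
python3 - <<'E'
from h import *
s=load('w5')
for c in [(365,235),(380,255),(394,258),(410,255),(430,230),(394,208),(222,155),(370,150),(430,160),(230,300)]:
    print(c,uvn(pt(s,180+c[0]/4,190+c[1]/4)).round(1))
# scoop position
print('feed',world(132,0,0),'wall top',world(167,0,45),'corner',world(167,0,0))
t=load('top0')
# far wall etc from top depth: sample line along v=0
for u in range(60,190,8):
    a=proj(t,world(u,0,0))[0]; print(u,uvn(pt(t,*a)).round(1),end=' ')
print()
for v in range(-56,57,4):
    a=proj(t,world(140,v,45))[0]; print(v,uvn(pt(t,*a)).round(0),end=' ')
g=[.5357,.2727];go([g[0]+.04*.94,g[1]-.04*.35,.20],2.78)
E
```

```text
(365, 235) [-54.2  19.7  74.9]
(380, 255) [-49.4  23.4  73.7]
(394, 258) [-48.7  26.9  73.7]
(410, 255) [-49.3  30.8  74.3]
(430, 230) [-55.5  35.8  73.9]
(394, 208) [-58.9  26.9  92.9]
(222, 155) [-79.5 -21.   40.6]
(370, 150) [-80.7  20.2  41.4]
(430, 160) [-77.5  36.7  43.8]
(230, 300) [-40.1 -19.2  29.6]
feed [ 0.71259934 -0.12140139  0.176     ] wall top [ 0.72032109 -0.12256508  0.23247   ] corner [ 0.74256684 -0.12591758  0.1935    ]
60 [59.7 -0.1 -0.8] 68 [68.2  0.1  0.8] 76 [76.2  0.   0.6] 84 [83.4 -0.2 -1.9] 92 [92.3  0.1  1.2] 100 [98.8 -0.3 -3.8] 108 [107.3  -0.2  -2.2] 116 [116.   0.   0.] 124 [123.2  -0.2  -2.7] 132 [132.7   0.2   2.7] 140 [1.402e+02 1.000e-01 1.100e+00] 148 [149.    0.3   4. ] 156 [155.3  -0.2  -2.6] 164 [172.9   3.2  37.5] 172 [173.2   0.4   5.3] 180 [ 133.3  -17.5 -207.1] 188 [ 142.4  -17.6 -208.5] 
-56 [  81.  -86. -173.] -52 [  80.  -82. -177.] -48 [  81.  -77. -172.] -44 [137. -45.  35.] -40 [132. -44.  15.] -36 [128. -41.   2.] -32 [128. -37.  -0.] -28 [127. -33.  -2.] -24 [128. -29.   0.] -20 [128. -25.   2.] -16 [128. -21.  -0.] -12 [128. -16.   2.] -8 [127. -13.  -3.] -4 [128.  -8.   2.] 0 [127.  -4.  -4.] 4 [129.   0.   3.] 8 [128.   4.   0.] 12 [128.   9.   1.] 16 [128.  13.   1.] 20 [128.  17.   1.] 24 [128.  21.  -0.] 28 [129.  25.   4.] 32 [127.  29.  -2.] 36 [128.  34.   1.] 40 [128.  38.   0.] 44 [130.  42.   8.] 48 [  83.   39. -165.] 52 [  82.   43. -168.] 56 [  83.   48. -167.] slide [-0.0577  0.3276  0.0825] turn 0.212 j6 -1.69 j1 -0.269
```

Request:
{"name": "arm_command", "arguments": {"slide": [[-0.004,0.06,0.01],[-0.008,0.12,0.03],[-0.012,0.18,0.05],[-0.015,0.24,0.07],[-0.017,0.3,0.09]], "turn": [0.05,0.1,0.15,0.21,0.21], "grip": 1}}

```text
time_s: 10.48
tcp_pos: [0.5275, 0.236, 0.1905]
orientation: [-0.001, 0.179, 0.984, -0.001]
force: [0.4, -0.7, 0.4]
opening: 0.0853
```

```bash
python3 - <<'E'
from h import *
go([.538,.271,.17],2.78)
E
```

```text
slide [0.0024 0.0365 0.0205] turn 0.002 j6 -0.911 j1 0.3
```

Request:
{"name": "arm_command", "arguments": {"slide": [[0.002,0.02,0.01],[0.0024,0.0365,0.02],[0.0024,0.0365,0.02]], "turn": [0,0,0]}}

```text
time_s: 10.85
tcp_pos: [0.5385, 0.269, 0.172]
orientation: [-0.001, 0.179, 0.984, -0.001]
force: [-0.5, -0.7, -0.5]
opening: 0.0855
```

```bash
python3 - <<'E'
from h import *
q=shot('wrist','w6'); print(tool()[0])
im=q['im'][:,:,::-1]
cv2.imwrite('pics/w6b.png',cv2.resize(im[120:400,80:480],None,fx=2,fy=2))
E
```

```text
[0.5387131  0.26839347 0.17286486]
```

View pics/w6b.png

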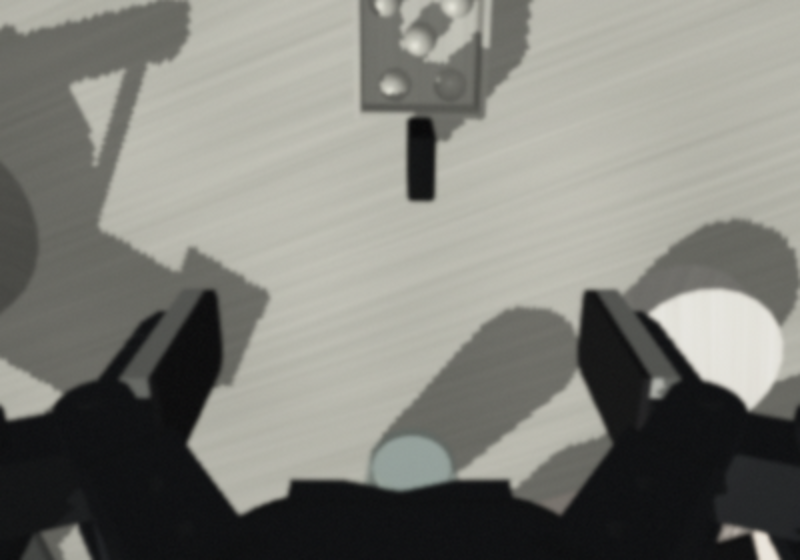

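```bash
python3 - <<'E'
from h import *
s=load('w6')
f=lambda a,b:(80+a/2,120+b/2)
a=onz(s,*f(421,139),.064);b=onz(s,*f(421.5,200),.064);print(a,b,np.linalg.norm(a-b),np.arctan2(*(a-b)[[1,0]]))
l=onz(s,*f(362,108),.029);r=onz(s,*f(484,113),.029);d=r-l;print(l,r,np.linalg.norm(d),'yaw',np.arctan2(-d[0],d[1]),(l+r)/2)
ll=onz(s,*f(361,2),.029);d=ll-l;print('side yaw',np.arctan2(d[1],d[0]))
print(pt(s,*f(421,170)))
c=(a+b)/2; go([c[0],c[1],.031],2.78)
E
```

```text
[0.52756669 0.28318507 0.064     ] [0.55294785 0.2741773  0.064     ] 0.026932197910693498 2.800559314493868
[0.51219827 0.26066014 0.029     ] [0.53454912 0.31341639 0.029     ] 0.057295573634440544 yaw -0.4007372165882178 [0.5233737  0.28703826 0.029     ]
side yaw 2.7744827405763
[0.54000662 0.2786284  0.06478722]
slide [0.0021 0.0103 0.1419] turn 0.001 j6 -0.864 j1 0.347
```

Request:
{"name": "arm_command", "arguments": {"slide": [[0.002,0.005,0.04],[0.0021,0.0103,0.09],[0.0021,0.0103,0.125],[0.0021,0.0103,0.14],[0.0021,0.0103,0.14]], "turn": [0,0,0,0,0]}}

```text
time_s: 11.52
tcp_pos: [0.5407, 0.2789, 0.0336]
orientation: [-0.0, 0.18, 0.984, 0.0]
force: [0.4, 0.0, 0.4]
opening: 0.0856
```

Request:
{"name": "arm_command", "arguments": {"slide": [[0,0,0],[0,0,0],[0,0,0],[0,0,0],[0,0,0]], "turn": [0,0,0,0,0], "grip": -1}}

```text
time_s: 12.15
tcp_pos: [0.5407, 0.2798, 0.034]
orientation: [0.0, 0.179, 0.984, 0.0]
force: [-0.8, -0.8, 4.4]
opening: 0.0111
```

Request:
{"name": "arm_command", "arguments": {"slide": [[0,0,0],[0,0,0],[0,0,0],[0,0,0]], "turn": [0,0,0,0]}}

```text
time_s: 12.65
tcp_pos: [0.5407, 0.2798, 0.034]
orientation: [0.0, 0.179, 0.984, 0.0]
force: [-1.5, -1.1, 5.0]
opening: 0.0111
```

Request:
{"name": "arm_command", "arguments": {"slide": [[0,0,-0.004],[0,0,-0.014],[0,0,-0.03],[0,0,-0.05],[0,0,-0.07]], "turn": [0,0,0,0,0]}}

```text
time_s: 13.28
tcp_pos: [0.5408, 0.2799, 0.105]
orientation: [0.0, 0.179, 0.984, 0.001]
force: [0.3, 0.1, -2.6]
opening: 0.0109
```

Request:
{"name": "arm_command", "arguments": {"slide": [[0,0,-0.025],[0,0,-0.05],[0,0,-0.08],[0,0,-0.11],[0,0,-0.14]], "turn": [0.02,0.06,0.12,0.2,0.3]}}

```text
time_s: 13.9
tcp_pos: [0.5403, 0.2796, 0.2455]
orientation: [0.0, 0.325, 0.946, 0.001]
force: [-1.3, 0.2, -2.4]
opening: 0.011
```

Request:
{"name": "arm_command", "arguments": {"slide": [[0,0,-0.022],[0,0,-0.038],[0,0,-0.048],[0,0,-0.052],[0,0,-0.052]], "turn": [0.12,0.24,0.36,0.48,0.6]}}

```text
time_s: 14.52
tcp_pos: [0.5403, 0.2796, 0.297]
orientation: [0.0, 0.591, 0.807, 0.001]
force: [0.1, 0.1, -2.4]
opening: 0.0108
```

```bash
python3 - <<'E'
from h import *
o=bot.observe(); print(o['force'],o['ft_torque'],o['opening'])
go([.5966,-.1044,.295],-.15)
E
```

```text
[ 0.05916265  0.10962778 -2.38172586] [-0.0897756  -0.07118095 -0.00286914] 0.010800213469988905
slide [-0.3831 -0.0624  0.0016] turn 2.028 j6 0.056 j1 0.363
```

Request:
{"name": "arm_command", "arguments": {"slide": [[0,0,0],[0,0,0],[0,0,0],[0,0,0],[0,0,0]], "turn": [0.14,0.28,0.42,0.56,0.7]}}

```text
time_s: 15.15
tcp_pos: [0.54, 0.2795, 0.2963]
orientation: [-0.0, 0.832, 0.555, 0.0]
force: [-0.3, -0.1, -2.6]
opening: 0.0112
```

Request:
{"name": "arm_command", "arguments": {"slide": [[0,0,0],[0,0,0],[0,0,0],[0,0,0],[0,0,0]], "turn": [0.14,0.28,0.42,0.56,0.7]}}

```text
time_s: 15.78
tcp_pos: [0.5399, 0.2795, 0.2962]
orientation: [-0.0, 0.972, 0.236, 0.0]
force: [-0.7, 0.2, -2.0]
opening: 0.0109
```

Request:
{"name": "arm_command", "arguments": {"slide": [[0,0,0],[0,0,0],[0,0,0],[0,0,0],[0,0,0]], "turn": [0.14,0.28,0.42,0.56,0.628]}}

```text
time_s: 16.4
tcp_pos: [0.5399, 0.2796, 0.2963]
orientation: [-0.0, 0.997, -0.074, 0.0]
force: [-0.3, 0.8, -2.3]
opening: 0.0115
```

```bash
python3 - <<'E'
from h import *
o=bot.observe(); print(o['force'],o['ft_torque'],o['opening'])
go([.5966,-.1044,.295],-.15)
E
```

```text
[-0.32781531  0.81450358 -2.29946206] [ 0.03011436  0.1080188  -0.01571242] 0.011461063927910022
slide [0.113  0.3714 0.0009] turn 0.001 j6 2.083 j1 0.363
```

Request:
{"name": "arm_command", "arguments": {"slide": [[0.001,0.004,0],[0.004,0.013,0],[0.008,0.027,0],[0.014,0.046,0],[0.02,0.067,0]], "turn": [0,0,0,0,0]}}

```text
time_s: 17.02
tcp_pos: [0.5507, 0.2087, 0.2954]
orientation: [-0.0, 0.997, -0.073, 0.0]
force: [0.4, -0.1, -2.4]
opening: 0.0111
```

Request:
{"name": "arm_command", "arguments": {"slide": [[0.007,0.022,0],[0.013,0.044,0],[0.02,0.066,0],[0.027,0.088,0],[0.033,0.11,0]], "turn": [0,0,0,0,0]}}

```text
time_s: 17.65
tcp_pos: [0.5671, 0.0946, 0.2954]
orientation: [-0.0, 0.997, -0.073, 0.0]
force: [1.0, -0.8, -2.4]
opening: 0.0109
```

Request:
{"name": "arm_command", "arguments": {"slide": [[0.007,0.022,0],[0.013,0.044,0],[0.02,0.066,0],[0.027,0.088,0],[0.033,0.11,0]], "turn": [0,0,0,0,0]}}

```text
time_s: 18.27
tcp_pos: [0.5835, -0.019, 0.2953]
orientation: [-0.0, 0.997, -0.074, 0.0]
force: [-0.2, -0.2, -1.8]
opening: 0.0114
```

Request:
{"name": "arm_command", "arguments": {"slide": [[0.007,0.022,0],[0.013,0.042,0],[0.019,0.06,0],[0.023,0.074,0],[0.025,0.08,0]], "turn": [0,0,0,0,0]}}

```text
time_s: 18.9
tcp_pos: [0.5969, -0.1005, 0.2951]
orientation: [-0.0, 0.997, -0.073, -0.0]
force: [-0.5, 0.3, -2.5]
opening: 0.0112
```

```bash
python3 - <<'E'
from h import *
o=bot.observe(); print(o['force'],o['ft_torque'],o['opening'],o['joint_pos'])
go([.5966,-.1044,.295],-.15)
q=shot('wrist','w7'); im=q['im'][:,:,::-1]
t=shot('scene','s7'); c=t['im'][:,:,::-1]
a=cv2.resize(im,(400,300)); b=cv2.resize(c[80:260,130:370],(400,300))
cv2.imwrite('pics/m7.png',np.hstack([a,b]))
E
```

```text
[-0.49537117  0.27401074 -2.50970699] [ 0.04302246  0.12662601 -0.02229344] 0.011214986660324397 [-2.82240080e-01  2.95630293e-01  1.32094434e+00  7.95862242e-04
  1.52520846e+00  1.43548417e+00]
slide [0.0003 0.0039 0.0001] turn 0.003 j6 1.435 j1 -0.282
```

View pics/m7.png

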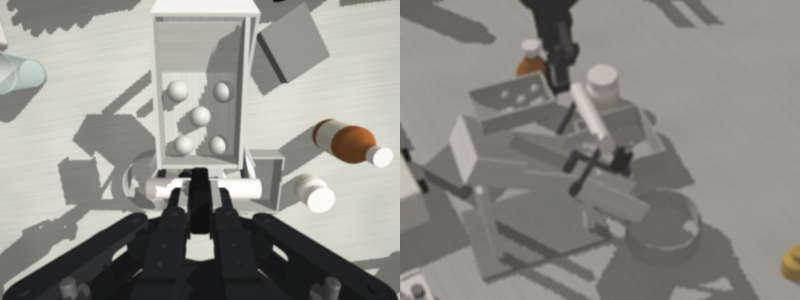

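Request:
{"name": "arm_command", "arguments": {"slide": [[0,0.001,0.005],[0,0.003,0.015],[0,0.004,0.03],[0,0.004,0.045],[0,0.004,0.055]], "turn": [0,0,0,0,0]}}

```text
time_s: 19.62
tcp_pos: [0.5957, -0.1032, 0.2384]
orientation: [-0.001, 0.997, -0.073, -0.001]
force: [0.2, 0.3, -2.9]
opening: 0.0111
```

Request:
{"name": "arm_command", "arguments": {"slide": [[0,0,0.003],[0.002,0,0.005],[0.005,0,0.005],[0.008,0,0.005],[0.01,0,0.005]], "turn": [0,0,0,0,0]}}

```text
time_s: 20.25
tcp_pos: [0.6066, -0.1051, 0.2355]
orientation: [-0.0, 0.997, -0.073, 0.0]
force: [-0.8, -0.2, -3.3]
opening: 0.011
```

Request:
{"name": "arm_command", "arguments": {"slide": [[0.003,0,0],[0.006,0,0],[0.009,0,0],[0.012,0,0],[0.014,0,0]], "turn": [0,0,0,0,0]}}

```text
time_s: 20.88
tcp_pos: [0.616, -0.1062, 0.2338]
orientation: [-0.001, 0.997, -0.073, -0.005]
force: [-9.8, 2.4, -3.8]
opening: 0.0113
```

```bash
python3 - <<'E'
from h import *
o=bot.observe(); print(o['force'],o['ft_torque'],o['opening'],o['tcp_pos'], ((o['tcp_pos']-CO)@X))
E
```

```text
[-9.81146759  2.43498978 -3.78170387] [ 0.25313286  1.78929415 -0.08596949] 0.011286346506779026 [ 0.61603566 -0.10618082  0.23383609] 0.01654060321026537
```

Request:
{"name": "arm_command", "arguments": {"slide": [[0.003,0,-0.001],[0.006,0,-0.003],[0.008,0,-0.006],[0.01,0,-0.009],[0.012,0,-0.012]], "turn": [0,0,0,0,0]}}

```text
time_s: 21.5
tcp_pos: [0.628, -0.1079, 0.2457]
orientation: [-0.001, 0.997, -0.073, -0.005]
force: [-7.2, 1.1, -3.5]
opening: 0.0112
```

```bash
cat > st.py <<'E'
from h import *
o=bot.observe(); print(o['force'].round(1),o['ft_torque'].round(2),o['opening'].round(4),o['tcp_pos'].round(4), 'x',((o['tcp_pos']-CO)@X).round(4),'z',o['tcp_pos'][2].round(4))
q=shot('wrist','tmp'); T=tool()[1];p=tool()[0]
# scoop tilt from rim/floor depth: points in tool frame between x .02..0.12, |y|<.02 
d=q['d']; pts=[]
for v in range(40,330,6):
    for u in (255,265,275,285,295,305):
        if d[v,u]>0: pts.append(T.T@(pt(q,u,v)-p))
P=np.array(pts); 
for v in range(40,330,20): 
    if d[v,280]>0: print((T.T@(pt(q,280,v)-p)*1e3).round(0)[[0,2]],end=' ')
print()
E
python3 st.py
```

```text
Traceback (most recent call last):
  File "st.py", line 2, in <module>
    o=bot.observe(); print(o['force'].round(1),o['ft_torque'].round(2),o['opening'].round(4),o['tcp_pos'].round(4), 'x',((o['tcp_pos']-CO)@X).round(4),'z',o['tcp_pos'][2].round(4))
                                                                       ^^^^^^^^^^^^^^^^^^
AttributeError: 'float' object has no attribute 'round'
```

```bash
sed -i "s/o\['opening'\].round(4)/round(o['opening'],4)/; s/o\['tcp_pos'\]\[2\].round(4)/round(o['tcp_pos'][2],4)/" st.py; python3 st.py
```

```text
[-7.2  1.1 -3.5] [0.19 1.46 0.02] 0.0112 [ 0.628  -0.1079  0.2457] x 0.0286 z 0.2457
[112.  34.] [99. 12.] [93. 40.] [83. 43.] [72. 30.] [61. 32.] [49. 41.] [37. 39.] [26. 37.] [14. 35.] [10. 12.] [ 13. -18.] [  9. -28.] [  0. -29.] [ -8. -31.]
```

Request:
{"name": "arm_command", "arguments": {"slide": [[0.003,0,-0.003],[0.006,0,-0.006],[0.009,0,-0.008],[0.012,0,-0.01],[0.015,0,-0.012]], "turn": [0,0,0,0,0]}}

```text
time_s: 22.18
tcp_pos: [0.6438, -0.1103, 0.2579]
orientation: [-0.001, 0.997, -0.073, -0.004]
force: [-7.1, 0.7, -4.5]
opening: 0.0113
```

Request:
{"name": "arm_command", "arguments": {"slide": [[0.003,0,-0.002],[0.006,0,-0.004],[0.009,0,-0.006],[0.012,0,-0.008],[0.015,0,-0.01]], "turn": [0,0,0,0,0]}}

```text
time_s: 22.8
tcp_pos: [0.6591, -0.1126, 0.268]
orientation: [-0.001, 0.997, -0.073, -0.003]
force: [-4.4, 0.0, -3.4]
opening: 0.0115
```

```bash
python3 st.py
```

```text
[-4.4  0.  -3.4] [ 0.14  1.07 -0.02] 0.0115 [ 0.6591 -0.1126  0.268 ] x 0.0601 z 0.268
[159. 267.] [137. 267.] [114. 267.] [83. 61.] [71. 42.] [58. 68.] [45. 65.] [32. 61.] [20. 54.] [ 9. 47.] [-3. 41.] [-13.  34.] [  6. -24.] [ -0. -30.] [ -7. -33.]
```

Request:
{"name": "arm_command", "arguments": {"slide": [[0.003,0,-0.002],[0.006,0,-0.004],[0.009,0,-0.006],[0.013,0,-0.008],[0.017,0,-0.01]], "turn": [0,0,0,0,0]}}

```text
time_s: 23.48
tcp_pos: [0.6786, -0.1156, 0.2796]
orientation: [-0.0, 0.997, -0.073, 0.0]
force: [-4.7, 1.3, -2.9]
opening: 0.011
```

Request:
{"name": "arm_command", "arguments": {"slide": [[0.003,0,-0.001],[0.006,0,-0.003],[0.009,0,-0.004],[0.012,0,-0.006],[0.014,0,-0.007]], "turn": [0,0,0,0,0]}}

```text
time_s: 24.1
tcp_pos: [0.6925, -0.1178, 0.2859]
orientation: [-0.0, 0.997, -0.073, 0.0]
force: [-4.2, 0.7, -6.1]
opening: 0.011
```

```bash
python3 st.py
```

```text
[-4.2  0.7 -6.1] [ 0.2   1.35 -0.  ] 0.011 [ 0.6925 -0.1178  0.2859] x 0.0939 z 0.2859
[164. 287.] [141. 285.] [117. 288.] [ 92. 286.] [ 67. 278.] [ 41. 276.] [45. 72.] [35. 52.] [14. 78.] [ 3. 66.] [-8. 56.] [-17.  43.] [  6. -22.] [  0. -29.] [ -5. -35.]
```

Request:
{"name": "arm_command", "arguments": {"slide": [[-0.003,0,-0.002],[-0.008,0,-0.005],[-0.015,0,-0.008],[-0.022,0,-0.01],[-0.03,0,-0.012]], "turn": [0,0,0,0,0]}}

```text
time_s: 24.78
tcp_pos: [0.6625, -0.1133, 0.2993]
orientation: [-0.0, 0.997, -0.073, 0.001]
force: [-0.0, -0.3, -2.1]
opening: 0.0111
```

Request:
{"name": "arm_command", "arguments": {"slide": [[0,0,0],[0,0,0],[0,0,0],[0,0,0],[0,0,0]], "turn": [0,0,0,0,0]}}

```text
time_s: 25.4
tcp_pos: [0.6626, -0.1133, 0.298]
orientation: [-0.0, 0.997, -0.073, -0.0]
force: [-0.0, -1.1, -1.8]
opening: 0.0111
```

```bash
python3 st.py; python3 - <<'E'
from h import *
t=shot('scene','s8'); q=load('tmp')
a=cv2.resize(q['im'][:,:,::-1],(400,300)); b=cv2.resize(t['im'][:,:,::-1][110:245,150:330],(400,300))
cv2.imwrite('pics/m8.png',np.hstack([a,b]))
# dish depth from scene/top: ball heights
c=world(0,0,0)
E
```

```text
[-0.  -1.1 -1.8] [ 0.03 -0.    0.03] 0.0111 [ 0.6626 -0.1133  0.298 ] x 0.0637 z 0.298
[167. 299.] [143. 298.] [119. 297.] [ 86. 102.] [72. 78.] [ 55. 119.] [ 37. 131.] [29. 83.] [15. 77.] [ 3. 67.] [-7. 55.] [-17.  44.] [  6. -22.] [  0. -29.] [ -5. -35.]
```

View pics/m8.png

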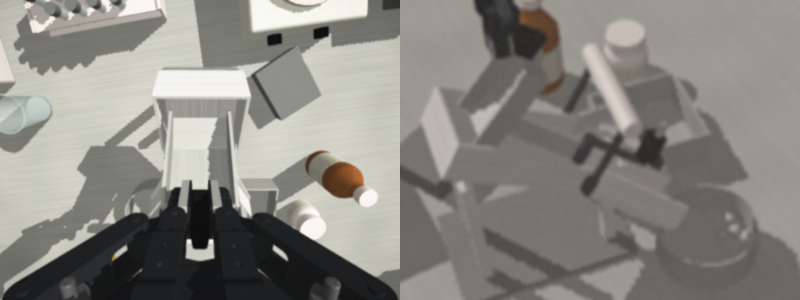

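Request:
{"name": "arm_command", "arguments": {"slide": [[-0.003,0,-0.015],[-0.006,0,-0.035],[-0.008,0,-0.055],[-0.008,0,-0.07],[-0.008,0,-0.07]], "turn": [0,0,0,0,0]}}

```text
time_s: 26.12
tcp_pos: [0.6552, -0.1123, 0.3703]
orientation: [0.0, 0.997, -0.073, 0.002]
force: [-0.7, -0.0, -1.6]
opening: 0.0111
```

```bash
python3 - <<'E'
from h import *
go([.45,.29,.36],-.15)
t=load('top0')
for n,c,z in (('beaker',(211,155),.085),('tin',(152,170),.03),('weight',(228,294),.05)): print(n,onz(t,*c,z))
E
```

```text
slide [-0.2616 -0.3682  0.0094] turn 0.004 j6 1.442 j1 -0.275
beaker [0.73175477 0.19809499 0.085     ]
tin [0.70543316 0.37437081 0.03      ]
weight [0.35727662 0.1568041  0.05      ]
```

Request:
{"name": "arm_command", "arguments": {"slide": [[-0.015,-0.02,0],[-0.042,-0.06,0],[-0.07,-0.1,0],[-0.1,-0.14,0],[-0.13,-0.18,0]], "turn": [0,0,0,0,0]}}

```text
time_s: 26.75
tcp_pos: [0.551, 0.0861, 0.3674]
orientation: [-0.0, 0.997, -0.073, -0.001]
force: [-0.4, 1.1, -1.3]
opening: 0.011
```

Request:
{"name": "arm_command", "arguments": {"slide": [[-0.03,-0.04,0.03],[-0.06,-0.085,0.07],[-0.09,-0.125,0.11],[-0.115,-0.165,0.15],[-0.13,-0.187,0.19]], "turn": [0,0,0,0,0]}}

```text
time_s: 27.38
tcp_pos: [0.4495, 0.2906, 0.177]
orientation: [-0.001, 0.997, -0.072, 0.0]
force: [0.6, -0.6, -1.9]
opening: 0.0109
```

Request:
{"name": "arm_command", "arguments": {"slide": [[0,0,0.025],[0,0,0.05],[0,0,0.065],[0,0,0.07],[0,0,0.07]], "turn": [0,0,0,0,0]}}

```text
time_s: 28.0
tcp_pos: [0.4512, 0.2889, 0.1086]
orientation: [-0.0, 0.997, -0.073, 0.0]
force: [1.0, -1.3, -2.0]
opening: 0.011
```

```bash
python3 st.py
```

```text
[ 1.  -1.3 -2. ] [ 0.   -0.03  0.02] 0.011 [0.4512 0.2889 0.1086] x -0.2053 z 0.1086
[128. 109.] [114. 110.] [100. 109.] [ 86. 109.] [ 71. 110.] [ 56. 109.] [ 40. 109.] [28. 84.] [15. 76.] [ 3. 67.] [-8. 55.] [-17.  43.] [  6. -21.] [ -0. -28.] [ -6. -35.]
```

Request:
{"name": "arm_command", "arguments": {"slide": [[0,0,0.01],[0,0,0.017],[-0.003,0,0.021],[-0.006,0,0.025],[-0.01,0,0.03]], "turn": [0,0,0,0,0]}}

```text
time_s: 28.68
tcp_pos: [0.4413, 0.2922, 0.0866]
orientation: [-0.003, 0.997, -0.073, 0.002]
force: [-17.4, -1.8, 52.4]
opening: 0.0112
```

Request:
{"name": "arm_command", "arguments": {"slide": [[-0.004,0,0.004],[-0.008,0,0.008],[-0.012,0,0.012],[-0.015,0,0.016],[-0.018,0,0.02]], "turn": [0,0,0,0,0]}}

```text
time_s: 29.3
tcp_pos: [0.4202, 0.2945, 0.0613]
orientation: [-0.002, 0.997, -0.074, -0.001]
force: [-9.5, 2.1, 15.5]
opening: 0.0101
```

```bash
python3 st.py
```

```text
[-9.5  2.1 15.5] [ 0.13  1.1  -0.07] 0.0101 [0.4202 0.2945 0.0613] x -0.2367 z 0.0613
[118.  59.] [107.  59.] [96. 59.] [84. 59.] [72. 60.] [61. 48.] [48. 49.] [36. 48.] [24. 43.] [13. 38.] [ 1. 34.] [-11.  29.] [-22.  25.] [ -6. -20.] [ -7. -34.]
```

Request:
{"name": "arm_command", "arguments": {"slide": [[-0.002,0,0.003],[-0.004,0,0.006],[-0.006,0,0.009],[-0.008,0,0.012],[-0.009,0,0.015]], "turn": [0,0,0,0,0]}}

```text
time_s: 29.98
tcp_pos: [0.4132, 0.295, 0.0445]
orientation: [-0.001, 0.997, -0.073, -0.0]
force: [-5.5, 1.1, 8.5]
opening: 0.0102
```

```bash
python3 st.py
```

```text
[-5.5  1.1  8.5] [ 0.02  0.42 -0.01] 0.0102 [0.4132 0.295  0.0445] x -0.2437 z 0.0445
[115.  45.] [105.  43.] [94. 43.] [83. 31.] [73. 33.] [62. 35.] [50. 40.] [39. 34.] [27. 33.] [15. 31.] [ 3. 30.] [-9. 27.] [-10.   4.] [ -8. -17.] [ -7. -33.]
```

Request:
{"name": "arm_command", "arguments": {"slide": [[-0.001,0,0.002],[-0.001,0,0.004],[-0.001,0,0.006],[-0.001,0,0.008],[-0.001,0,0.0095]], "turn": [0,0,0,0,0]}}

```text
time_s: 30.65
tcp_pos: [0.4122, 0.295, 0.035]
orientation: [-0.001, 0.997, -0.073, -0.001]
force: [-7.3, 0.6, 12.4]
opening: 0.0104
```

```bash
python3 st.py
```

```text
[-7.3  0.6 12.4] [ 0.19  0.82 -0.02] 0.0104 [0.4122 0.295  0.035 ] x -0.2447 z 0.035
[113.  36.] [104.  35.] [94. 36.] [83. 23.] [73. 26.] [62. 29.] [51. 31.] [40. 31.] [28. 30.] [16. 30.] [ 3. 29.] [-8. 26.] [-9.  4.] [ -8. -16.] [ -8. -32.]
```

Request:
{"name": "arm_command", "arguments": {"slide": [[0,0,0.001],[0,0,0.002],[0,0,0.0025],[0,0,0.0025]], "turn": [0,0,0,0]}}

```text
time_s: 31.2
tcp_pos: [0.4117, 0.2951, 0.0329]
orientation: [-0.001, 0.997, -0.073, -0.001]
force: [-7.4, 3.1, 12.4]
opening: 0.0104
```

Request:
{"name": "arm_command", "arguments": {"slide": [[0,0,0],[0,0,0],[0,0,0],[0,0,0],[0,0,0]], "turn": [0,0,0,0,0], "grip": 0.6}}

```text
time_s: 31.82
tcp_pos: [0.4134, 0.2945, 0.0313]
orientation: [-0.0, 0.997, -0.073, 0.0]
force: [0.6, -0.6, 0.4]
opening: 0.0681
```

Request:
{"name": "arm_command", "arguments": {"slide": [[0,0,-0.02],[0,0,-0.06],[0,0,-0.11],[0,0,-0.16],[0,0,-0.2]], "turn": [0,0,0,0,0]}}

```text
time_s: 32.45
tcp_pos: [0.4135, 0.2946, 0.2336]
orientation: [-0.001, 0.997, -0.073, 0.001]
force: [0.4, 0.2, -0.6]
opening: 0.0685
```

```bash
python3 - <<'E'
from h import *
t=shot('top','t9'); s=shot('scene','s9'); w=shot('wrist','w9'); p,T,o=tool(); print(p,o['force'].round(1))
# scoop pan height map from wrist: points near scoop
P=np.array([np.r_[T.T@(pt(w,u,v)-p),pt(w,u,v)[2]] for v in range(60,330,8) for u in range(200,361,8) if w['d'][v,u]>0])
S=P[(abs(P[:,1])<.022)&(P[:,0]>.02)&(P[:,0]<.075)]
A=np.c_[S[:,:2],np.ones(len(S))]; c=np.linalg.lstsq(A,S[:,3],rcond=None)[0]; print('floor slopes rad',c[:2],'z',S[:,3].mean(),len(S), 'res',np.std(A@c-S[:,3]))
F=P[(abs(P[:,1])<.008)&(abs(P[:,0])<.02)]; print('fin top',F[:,3].max() if len(F) else None)
# balls: bright blobs & depth in the dish from scene and top
dish=np.array([.4898,.0052])
for n,q in(('scene',s),('top',t)):
    g=cv2.cvtColor(q['im'],cv2.COLOR_RGB2GRAY)
    H,W=g.shape; pts=[]
    a=proj(q,[*dish,.02])[0].astype(int)
    for v in range(a[1]-35,a[1]+35):
        for u in range(a[0]-35,a[0]+35):
            z=pt(q,u,v); 
            if np.hypot(*(z[:2]-dish))<.055 and z[2]<.03: pts.append((u,v,*z))
    pts=np.array(pts); print(n,len(pts),np.histogram(pts[:,4],bins=[-.01,.003,.006,.01,.014,.018,.022,.03])[0])
    m=np.zeros((H,W),np.uint8); b=pts[pts[:,4]>.0105]; m[b[:,1].astype(int),b[:,0].astype(int)]=1
    k,l,st,ce=cv2.connectedComponentsWithStats(m)
    print([(st[i,4],pt(q,*ce[i]).round(3).tolist()) for i in range(1,k) if st[i,4]>3])
E
```

```text
[0.41449326 0.29504215 0.23369861] [ 0.1 -1.1  0.6]
floor slopes rad [0.11612302 0.00369595] z 0.004398191207393296 25 res 0.0014858810092436188
fin top 0.06401066210577294
scene 866 [237 325  74  50  77  54  49]
[(np.int32(211), [0.454, -0.011, 0.014]), (np.int32(12), [0.462, 0.042, 0.019])]
top 1147 [335 419 247  36  50  52   8]
[(np.int32(25), [0.469, 0.011, 0.021]), (np.int32(26), [0.46, 0.04, 0.019]), (np.int32(50), [0.45, 0.015, 0.01]), (np.int32(27), [0.447, -0.011, 0.025])]
```

```bash
python3 - <<'E'
from h import *
w=load('w9');p,T,o=tool()
P=np.array([np.r_[T.T@(pt(w,u,v)-p),pt(w,u,v)[2]] for v in range(60,330,4) for u in range(200,361,4) if w['d'][v,u]>0])
S=P[(abs(P[:,1])<.02)&(P[:,0]>0)&(P[:,0]<.04)&(P[:,3]<.012)]
A=np.c_[S[:,:2],np.ones(len(S))]; c=np.linalg.lstsq(A,S[:,3],rcond=None)[0]; print('slopes',c[:2],'z',S[:,3].mean(),len(S),np.std(A@c-S[:,3]))
H=P[(P[:,3]>.04)&(abs(P[:,1])<.03)&(P[:,3]<.07)];print('fin',H[:,:2].min(0),H[:,:2].max(0),H[:,3].max())
Rm=P[(P[:,3]>.02)&(P[:,3]<.034)&(abs(P[:,1])<.045)&(P[:,0]>-.02)&(P[:,0]<.12)]
print('rim x',Rm[:,0].min(),Rm[:,0].max(),len(Rm))
for sgn in(1,-1):
    q=Rm[(sgn*Rm[:,1]>.025)]; print('rim side',len(q),np.polyfit(q[:,0],q[:,3],1))
go([.43,.015,.30],-.15)
E
```

```text
slopes [ 0.01404604 -0.01510878] z 0.0032380588120266727 64 0.000749820593776375
fin [-0.04101011 -0.00149497] [-0.01272272  0.00289301] 0.0655262433340063
rim x -0.011422899694020865 0.08388169633484163 56
rim side 23 [-0.00228051  0.02787441]
rim side 23 [0.01485214 0.02759313]
slide [ 0.0564  0.2745 -0.0671] turn 0.004 j6 2.198 j1 0.481
```

Request:
{"name": "arm_command", "arguments": {"slide": [[0.01,0.05,-0.03],[0.022,0.11,-0.05],[0.034,0.17,-0.067],[0.046,0.23,-0.067],[0.056,0.274,-0.067]], "turn": [0,0,0,0,0]}}

```text
time_s: 33.22
tcp_pos: [0.4278, 0.013, 0.2969]
orientation: [-0.0, 0.997, -0.074, -0.001]
force: [-0.5, 0.4, 0.6]
opening: 0.0684
```

Request:
{"name": "arm_command", "arguments": {"slide": [[0,0,0],[0,0,0],[0,0,0]], "turn": [0,0,0]}}

```text
time_s: 33.6
tcp_pos: [0.4284, 0.0163, 0.2976]
orientation: [-0.001, 0.997, -0.072, -0.001]
force: [0.3, 0.6, -0.7]
opening: 0.068
```

```bash
python3 - <<'E'
from h import *
q=shot('wrist','w10'); g=cv2.cvtColor(q['im'],cv2.COLOR_RGB2GRAY); print(tool()[0])
d=proj(q,[.4898,.0052,.01])[0]; print('dish px',d)
r=q['K'][0]*.008/.42; 
x0,y0=(d-70).astype(int); c=cv2.resize(g[max(y0,0):y0+140,x0:x0+140],None,fx=4,fy=4,interpolation=cv2.INTER_CUBIC)
hc=cv2.HoughCircles(cv2.GaussianBlur(c,(0,0),2),cv2.HOUGH_GRADIENT,1,18,param1=80,param2=14,minRadius=int(r*4*.75),maxRadius=int(r*4*1.3))
for a in ([] if hc is None else hc[0]):
    u,v=x0+a[0]/4,max(y0,0)+a[1]/4; P=pt(q,u,v); print(P.round(3),round(np.hypot(*(P[:2]-[.4898,.0052])),3),a[2].round(1))
# heightmap of dish interior, 5 mm grid max z (mm)
M={}
for v in range(max(y0,0),min(y0+140,420)):
    for u in range(x0,x0+140):
        if q['d'][v,u]>0:
            P=pt(q,u,v); k=(int(P[0]//.005),int(P[1]//.005)); M.setdefault(k,[]).append(P[2]*1e3)
for i in range(int(.555/.005),int(.425/.005),-1):
    print(i*5,' '.join('%3d'%np.median(M[(i,j)]) if (i,j) in M else '  .' for j in range(13,-13,-1)))
E
```

```text
[0.4284994  0.01636688 0.29783062]
dish px [281.95016719 123.6852237 ]
[0.454 0.008 0.02 ] 0.036 19.1
[ 0.548 -0.062  0.113] 0.089 26.6
555   0   0   0   0   0   0   0   0   0   0   0   0   0   0   0  76  77  79  93 109  79  80  80  80  80  81
550   0   0   0   0   0   0   0   1  50  51  50  49  49  50  51  74  75  85 105 111  76  77  78  77  78  79
545   0   0   0   0   0   1  50  50  39  31  20  14  13  19  70  72  79  98 108  73  74  75  75  75  75  75
540   0   0   0   0   .  50  37  23   3   4   4   4   4   4  69  74  91 105  71  70  71  71  72  72  72  73
535   0   0   0   .  48  25   4   4   4   4   4   4   4   4  68  86 100  68  68  68  68  69  69  70  70  81
530   0   0   .  43  16   4   4   4   4   3   4   4   4  33  80  96  65  63  64  65  66  66  67  67  68 122
525   0   .  49  21   4   4   4   3   4   3   3   4   4  73  91  95   4   4  60  62  63  63  63  64  75 135
520   0  49  31   3   4   4   4   4   3   3   4   4   4  87  92   3   4   4   4   4  32  60  61  63 101 146
515   .  47   5   4   4   4   4   4   4   4   4   4   4  89   3   4   4   4   4   3   4   4  55  60 
[... 1143 characters left out ...]
   4   4   4   4   4   4   4   3  12  46   .   0   0
455   0   .  50  31  17  19  17   4   4   3   5  17  17   4   4   4   5   4   3   3   5  34  50   0   0   0
450   0   0   .  49  31  15   4   4  16  15  14  19  18   5  14  18  16   4   4   4  34  50   1   0   0   0
445   1   0   0   .  50  30   5  15  19  19  16  18  17   4  17  19  18   4   7  34  49   .   0   0   0   0
440   0   0   0   1   .  50  38  25  18  18   4   4   4   4  10  18  17  31  44  50   .   0   0   0   0   0
435   0   0   0   0   0   .   .  51  43  38  28  22  16  23  28  39  48  50   .   0   0   0   0   0   0   0
430   0   0   0   0   0   1   1   .   .   .  49  49  49  50  49   .   .   .   0   0   0   0   0   0   0   0
```

```bash
python3 -c "
from station import bot
print(bot.finish_job())"
```

```text
the job is handed in; nothing more can be done
None
```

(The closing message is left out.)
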